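# Load the guarded board test fixture and hold its press lever down

## Robot

A 6-joint arm with a two-finger parallel gripper is mounted at the origin on a cart in front of the work surface, level with it; the furniture and walls round the work are solid. World frame = base frame: x ahead of the robot, y to its left, z up, the work surface at z = 0. Lengths are in mm, angles in degrees, forces in N, time in s.
With the tool pointing down it reaches from about 300 to 850 mm from the base axis. Payload 4.2 kg.
Tool frame: the origin (TCP) lies at the very end of the fingers, on their centre line; the grasp point (between the pads) lies 19 mm behind it; z points along the fingers, y is the direction in which the jaws open and shut (so a half turn about z gives the same grasp; the last joint's range is limited). The gripper opens to 91 mm and grips with 3 to 60 N. Pads are 32 mm wide; open, the fingers measure 118 mm over their backs; the gripper's body (76 mm by 178 mm) begins 60 mm behind the grasp point.
Start: joints at [70.359, 18.312, 89.639, -0, 72.044, -1.146], TCP at [182.406, 545.318, 213.976] pointing down, gripper open.
Joint ranges: [-177.97, 177.97], [-48.28, 115.42], [12.27, 149.76], [-77.06, 257.06], [2.81, 150.46], [-146.56, 146.56]. Speed limits (degrees/s): [147.25, 147.25, 180, 180, 180, 180].

## Interface

Orientations are given as [roll, pitch, yaw] about the fixed x, y, z axes, in that order (R = Rz(yaw) Ry(pitch) Rx(roll)).
In Python, from workcell import telemetry, grab_frame, job gives the robot as it stands.
- The arm moves only by the tool drive_tool, never from a script. Its argument "moves" is a list of rows, each an object of numbers: "claw": the closure, from -1 (fully open) to 1 (shut); "dx", "dy", "dz": the shift along the tool's x, y, z in units of 20 mm (1.0 is 20 mm); "yaw": the turn about the tool's z in units of 0.15 rad (1.0 is 0.15 rad). In form: [{"claw": .., "dx": .., "dy": .., "dz": .., "yaw": ..}, ...]. A call has 1 to 5 rows; each row shifts and turns the pose as measured when the row begins, along the tool's axes as they then stand; what a row does not reach is not made up. A row lasts 1/8 s, in which the tool goes at most 62.5 mm and 10.7 degrees, less where a joint would pass 70% of its speed; a pose out of reach is approached as far as the arm can. A call with a number of a shift or a turn outside -1 to 1 is refused whole. A call with a gripper value outside its range is refused whole. The fingers move at their own pace and stop on an object; "grip_force" is the grip in N (left out, the last holds). Time passes only in rows, so rows that do not move let the fingers close. It gives the time, the measured TCP pose, the force and the opening at its end, in the units of the state.
- telemetry.state(): the state, without advancing time (a new reading comes with each control period).
- grab_frame(name): name is "scene" or "top" or "wrist"; returns a dict with "color" (384x512x3 uint8, blue, green, red), "vertical_fov" (degrees; the focal length in pixels is half the picture's height over the tangent of half this angle, whatever the lens; pixels are square), "cx", "cy" (the principal point, pixels), "pose" (4x4, takes a point from camera to world coordinates). Camera axes: x right, y down, z forward; pixel columns grow to the right and rows downward; lengths in mm; the calibration is good to about 2 mm. The wrist camera is an equidistant fisheye: a pixel r from the principal point sees the ray r / f radians off the axis. A picture is of the moment at which its call begins. There is no depth.
- job.job_done(): hands the job in, once; it reports no verdict.
The state is a dict: "time_s": time; "qpos": joint angles; "qvel": joint speeds; "effort": joint torques, N m; "ee_pos": TCP position; "ee_rot": TCP orientation; "force": force on the tool from outside, world axes, zero at the start; "torque": the same for the moment, N m; "gripper_width": finger opening in mm.
Only numpy, scipy, OpenCV 4.12 (cv2) and the standard library are available. Lean on these libraries where they do the work, as an engineer would, in place of code of your own. Each camera call takes 0.05 s, during which the arm holds its last target.

## Task

A circuit board lies on the blue-fronted sliding tray of the test fixture. With the fingertips, push the tray fully home by its blue front face; then reach down through the yellow-rimmed window in the guard, without touching the guard, press the red pad of the lever all the way down to its stop, and finish while still holding it down. Grasp nothing, and leave the loose things round the fixture where they are.

Things in the scene. Friction and masses are not known exactly. Their poses are not given: they have to be found in the camera images.
- fixture: Board test fixture, fixed to the bench: dark base plate 245 x 160 mm, 11 mm high. Origin: on the bench, straight below the middle of the guard window. Its +x points from the tray front towards the lever hinge (away from the robot, turned by up to 0.3 rad), z up. The base reaches from x = -135 to +110 mm, y = -80 to +80 mm. The guard and the lever's base are fixed to it.
- guard: Guard over the fixture, not to be touched: grey top plate from x = -60 to +110 mm and y = -80 to +80 mm in the fixture's frame, on corner posts with clear panes at both sides; the space under it is open at the front and back. Its highest point, the yellow rim of the window, is 105 mm above the bench; plate and rim are at most 8 mm thick. Origin and axes as the fixture's.
- window (a point): Middle of the guard's window, level with the top of its yellow rim, 105 mm above the bench. The opening is 76 x 76 mm, square with the fixture's x and y axes; the rim round it is 6 mm wide.
- tray (a joint): Slide of the tray along the fixture's +x, in m: 0 = fully out (60 mm), 0.060 = fully home against its end stop, with its front face level with the front edge of the base. Starts at 0 to 0.015. It takes about 3 N to push and stays where it is left.
- tray_face (a point): Middle of the tray's blue front face, which looks to the fixture's -x: 116 mm wide, 36 mm tall, from 12 to 48 mm above the bench; this point is 30 mm above the bench. It moves with the tray; at home it lies 135 mm in front of (-x of) the window's middle, 75 mm in front of the guard.
- lever (a joint): Hinge of the press lever, in rad: 0 = up (sprung, its start), 0.24 = fully down on its stop; grows as the pad is pressed down. The hinge lies along the fixture's y axis, 90 mm behind (+x of) the pad, 72 mm above the bench. The spring needs about 2 N at the pad to start and 6 N to hold it at the stop; let go, it rises again.
- press_pad: Red pad on the lever's free end, 44 mm (x) by 50 mm (y), under the window. Origin: middle of its top face. The top is about 10 mm below the top of the window's rim when up (95 mm above the bench) and about 32 mm below it (73 mm above the bench) when fully down.
- red_screwdriver: Loose screwdriver with red handle, 160 mm long, 15 mm thick, lying left of the fixture. Origin: middle of its underside. Bystander.
- usb_stick: Loose black USB stick, 17 x 53 x 8 mm, lying right of the tray. Origin: middle of its underside. Bystander.
- flux_jar: Loose small jar with black lid, 44 mm across, 42 mm tall, standing right of the guard. Origin: middle of its underside. Bystander.
- tape_roll: Loose roll of orange tape, 62 mm across, 12 mm tall, lying left of the guard. Origin: middle of its underside. Bystander.

How it is judged (in metres and radians):
On the way:
1. the tray is pushed fully home (value of joint tray above 0.056 m), for 0.2 s.
At the end, for the whole second after the job is handed in: The tray is home (within 4 mm of its stop), the lever is held down (within 0.03 rad of its stop) by the fingers pressing on the red pad with more than 1 N, and nothing touches the guard (value of joint tray above 0.056 m and value of joint lever above 0.21 rad and contact force between the fingers and press_pad above 1 N and contact force between anything else and guard below 0.5 N); the arm keeps its last pose, push and grip.
It fails at once if the guard is touched (contact force between anything else and guard above 0.5 N).
It fails at once if the lever is pressed before the tray is home (value of joint lever above 0.06 rad and value of joint tray below 0.054 m).
It fails at once if a loose thing round the fixture is moved by more than 15 mm or lifted (distance of any of red_screwdriver, usb_stick, flux_jar, tape_roll from where it was at the start of the episode above 0.015 m).
It also fails if it takes over 42 s, if anything falls off the work surface, if the arm or the gripper's body presses on something with over 40 N, if the wrist force passes 120 N, or if a joint passes its speed limit or range.

## Working session

There is one attempt and no reset: what is moved stays moved. The work goes in short steps, Python scripts to look and compute and a tool call to move; the robot and the scene stay as the last step left them, time stands still between calls to the robot, and variables do not carry over. Pictures are saved under pics/ and viewed, and the job is handed in when it is done.

Besides the shell and the picture viewer there is one more tool, called in YAML: its name, and indented under it one key for each argument. drive_tool: Moves the arm, as the interface text tells. Its arguments: {"type":"object","properties":{"moves":{"type":"array"},"grip_force":{"type":"number"}},"required":["moves"]}

```bash
mkdir -p pics; ls; python3 - <<'E'
from workcell import telemetry, grab_frame
import cv2,json,numpy as np
s=telemetry.state();print(s)
for n in ("scene","top"):
    f=grab_frame(n);cv2.imwrite(f"pics/{n}0.png",f["color"]);np.savez(f"{n}0.npz",**f)
    print(n,f["vertical_fov"],f["cx"],f["cy"],np.round(f["pose"],3).tolist())
E
```

```text
pics
{'time_s': 0.0, 'qpos': array([ 7.03582372e+01,  1.83519731e+01,  8.97076833e+01, -3.17808063e-03,
        7.20420414e+01, -1.14775615e+00]), 'qvel': array([ 0.00488308, -0.05204059,  0.00673538,  0.03450392, -0.05805317,
       -0.10214659]), 'effort': array([-6.74910953e-04, -4.12465560e+01, -2.31972420e+01,  7.24968477e-02,
        4.58463735e-02, -1.63371656e-04]), 'ee_pos': array([182.25637558, 544.81664458, 213.10828712]), 'ee_rot': array([-1.79898262e+02,  9.83817983e-04,  1.61506977e+02]), 'force': array([-0.44291678,  0.0065176 , -0.47442232]), 'torque': array([0.00071424, 0.00964706, 0.00797779]), 'gripper_width': 91.15380487418177}
scene 50.9940990330109 255.8820265444986 187.13646119454387 [[0.529, -0.425, 0.735, 4.345], [-0.848, -0.24, 0.472, -323.653], [-0.025, -0.873, -0.487, 511.497], [0.0, 0.0, 0.0, 1.0]]
top 56.0896131031336 256.0891939504253 189.5308029543975 [[-0.012, -0.995, 0.104, 536.028], [-0.999, 0.015, 0.03, 56.844], [-0.031, -0.103, -0.994, 934.839], [0.0, 0.0, 0.0, 1.0]]
```

View pics/scene0.png

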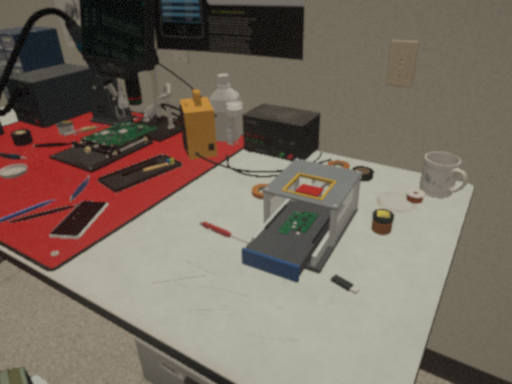

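View pics/top0.png

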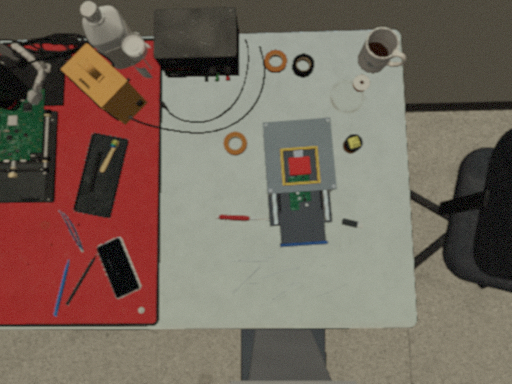

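```bash
cat > h.py <<'E'
import numpy as np,cv2
def K(f):
    h=f["color"].shape[0]; F=h/2/np.tan(np.radians(float(f["vertical_fov"])/2))
    return F,float(f["cx"]),float(f["cy"])
def ray(f,u,v):
    F,cx,cy=K(f);P=f["pose"];d=P[:3,:3]@np.array([(u-cx)/F,(v-cy)/F,1]);return P[:3,3],d
def onz(f,u,v,z):
    o,d=ray(f,u,v);return o+d*(z-o[2])/d[2]
def proj(f,X):
    F,cx,cy=K(f);P=f["pose"];c=(np.atleast_2d(X)-P[:3,3])@P[:3,:3]
    return np.c_[c[:,0]/c[:,2]*F+cx,c[:,1]/c[:,2]*F+cy]
def T(p,loc):
    x,y,a=p;L=np.atleast_2d(np.array(loc,float));c,s=np.cos(a),np.sin(a)
    return np.c_[x+c*L[:,0]-s*L[:,1],y+s*L[:,0]+c*L[:,1],L[:,2]]
E
python3 - <<'E'
from h import *
for n,(x0,x1,y0,y1) in dict(top=(215,375,105,255),scene=(195,400,150,305)).items():
    f=np.load(n+"0.npz");im=f["color"]
    c=cv2.resize(im[y0:y1,x0:x1],None,fx=3.8,fy=3.8,interpolation=cv2.INTER_CUBIC);cv2.imwrite(f"pics/{n}0c.png",c)
    hsv=cv2.cvtColor(im,cv2.COLOR_BGR2HSV)
    for nm,lo,hi in(("yel",(18,110,90),(35,255,255)),("blue",(100,130,40),(125,255,255)),("red",(172,150,80),(180,255,255))):
        m=cv2.inRange(hsv,lo,hi);M=np.zeros_like(m);M[y0:y1,x0:x1]=m[y0:y1,x0:x1]
        k,l,st,ce=cv2.connectedComponentsWithStats(M)
        for i in range(1,k):
            if st[i,4]>25:
                pts=np.argwhere(l==i)[:,::-1].astype(np.int32)
                print(n,nm,st[i],ce[i].round(1),np.round(cv2.boxPoints(cv2.minAreaRect(pts)),1).tolist())
E
```

```text
top yel [348 136  13  13 124] [353.7 141.8] [[346.8999938964844, 137.8000030517578], [357.79998779296875, 135.10000610351562], [360.5, 145.89999389648438], [349.6000061035156, 148.60000610351562]]
top yel [280 146  40  39 376] [299.8 165.6] [[279.6000061035156, 148.39999389648438], [317.0, 145.5], [319.79998779296875, 182.3000030517578], [282.5, 185.1999969482422]]
top blue [281 241  45   5  78] [303.2 243. ] [[281.0, 243.6999969482422], [324.8999938964844, 240.60000610351562], [325.0, 242.39999389648438], [281.1000061035156, 245.60000610351562]]
scene yel [283 173  53  27 304] [309.9 184.7] [[282.3999938964844, 190.60000610351562], [287.29998779296875, 169.39999389648438], [335.3999938964844, 180.5], [330.5, 201.60000610351562]]
scene yel [376 210  14   8  94] [382.9 213.4] [[376.0, 210.0], [389.0, 210.0], [389.0, 217.0], [376.0, 217.0]]
```

View pics/top0c.png

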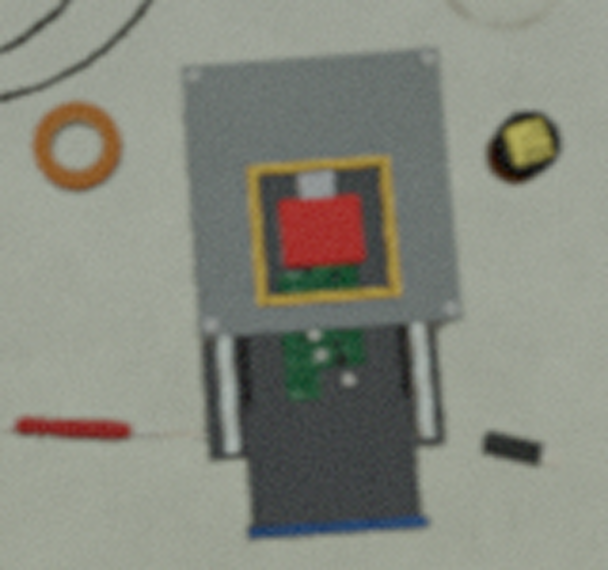

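View pics/scene0c.png

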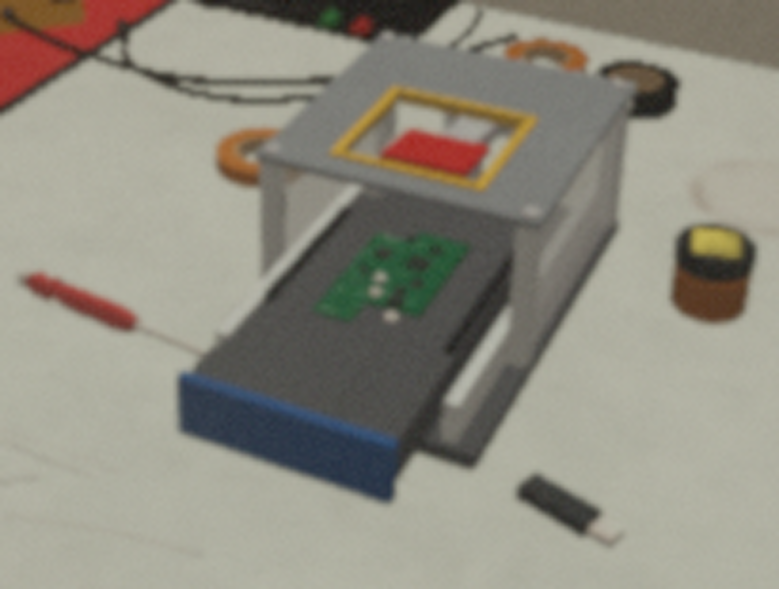

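```bash
python3 - <<'E'
from h import *
from scipy.optimize import least_squares
t=np.load("top0.npz");s=np.load("scene0.npz")
cv=lambda pts,x0,y0:(np.array(pts,float)+.5)/3.8-.5+[x0,y0]
# local, obs, frame
rt=cv([(247,168),(390,155),(402,295),(258,305)],215,105); rs=cv([(393,88),(537,117),(486,189),(332,153)],195,150)
R=[(44,44,105),(44,-44,105),(-44,-44,105),(-44,44,105)]
bt=cv([(210,459),(441,443)],215,105);B=[(-135,80,11),(-135,-80,11)]
pt=cv([(183,66),(437,49),(460,318),(203,335)],215,105);
ft=cv([(249,537),(427,524)],215,105);fs=cv([(180,375),(396,440),(390,500),(180,430)],195,150)
def res(p,split=False):
    q=p[:3];d=p[3];zp=p[4];X=-195+d
    Pl=[(110,80,zp),(110,-80,zp),(-60,-80,zp),(-60,80,zp)]
    F=[(X,58,48),(X,-58,48),(X,-58,12),(X,58,12)]
    r=[proj(t,T(q,R))-rt,proj(s,T(q,R))-rs,proj(t,T(q,B))-bt,proj(t,T(q,Pl))-pt,proj(t,T(q,F[:2]))-ft,proj(s,T(q,F))-fs]
    return r if split else np.concatenate(r).ravel()
o=least_squares(res,[500,0,0,5,100],loss="soft_l1");print(o.x.round(3),np.degrees(o.x[2]))
for r in res(o.x,True):print(r.round(1).tolist())
np.save("fit.npy",o.x)
q=o.x[:3]
print("face",T(q,[(-195+o.x[3],0,30)]),"home",T(q,[(-135,0,30)]),"pad",T(q,[(0,0,95)]))
# bystanders
for n,c,z in(("usb",(512,447),4),("scr",(75,430),7),("jar",(525,145),42),("tape",(78,146),12)):
    u=cv([c],215,105)[0];w=onz(t,*u,z);c_,s_=np.cos(q[2]),np.sin(q[2]);d=w[:2]-q[:2];print(n,w.round(),(c_*d[0]+s_*d[1]).round(),(-s_*d[0]+c_*d[1]).round())
E
```

```text
[678.991 -21.245   6.337  11.589  95.919] 363.0880517592894
[[0.2, -1.3], [0.2, -0.6], [0.3, -0.1], [0.1, -0.1]]
[[-0.1, -0.7], [0.3, -0.0], [-1.2, 0.2], [-1.4, -0.2]]
[[-0.3, 0.1], [1.8, 0.1]]
[[-0.2, 0.4], [0.2, -0.1], [0.5, 0.1], [-0.5, 0.4]]
[[-0.1, -1.2], [0.9, -0.9]]
[[-0.9, -0.6], [-0.4, 1.1], [0.6, 1.0], [-0.1, 0.1]]
face [[495.84650301 -31.12534144  30.        ]] home [[544.18706166 -28.51742058  30.        ]] pad [[678.99103167 -21.24489217  95.        ]]
usb [ 546. -152.    4.] -140.0 -124.0
scr [561. 142.   7.] -109.0 169.0
jar [ 743. -160.   42.] 57.0 -142.0
tape [755. 138.  12.] 85.0 155.0
```

drive_tool:
  moves:
    - {"claw": 1, "dx": -0.6, "dy": -0.9, "dz": 0, "yaw": -0.5}
    - {"claw": 1, "dx": -0.6, "dy": -0.9, "dz": 0, "yaw": -0.5}
    - {"claw": 1, "dx": -0.6, "dy": -0.9, "dz": 0, "yaw": -0.5}
    - {"claw": 1, "dx": -0.6, "dy": -0.9, "dz": 0, "yaw": -0.5}
    - {"claw": 1, "dx": -0.6, "dy": -0.9, "dz": 0, "yaw": -0.5}
  grip_force: 20

```text
time_s: 0.72
ee_pos: [225.9, 443.6, 210.7]
ee_rot: [-179.7, -0.2, -176.2]
force: [0.4, 0.1, -0.6]
gripper_width: 44.5
```

```bash
cat > go.py <<'E'
import sys;from h import *;from workcell import telemetry
s=telemetry.state();p=s["ee_pos"];r=s["ee_rot"];q=np.load("fit.npy")[:3];a=q[2]
L=np.array([float(v) for v in sys.argv[1:4]])  # target in fixture frame
w=T(q,[L])[0];d=w-p;y=np.radians(r[2])
D=np.array([np.cos(y)*d[0]+np.sin(y)*d[1],np.sin(y)*d[0]-np.cos(y)*d[1],-d[2]])/20
ty=(np.degrees(a)+180-r[2]+180)%360-180
e=p-[q[0],q[1],0];c,sn=np.cos(a),np.sin(a)
print("t",s["time_s"],"pos",p.round(1),"rot",r.round(2),"F",s["force"].round(1),"w",round(s["gripper_width"],1),"fixture pos",np.round([c*e[0]+sn*e[1],-sn*e[0]+c*e[1],e[2]],1))
print("remaining units dx dy dz",D.round(2),"yaw units",round(-np.radians(ty)/.15,2))
E
python3 go.py -240 0 213
```

```text
t 0.725 pos [225.9 443.6 210.7] rot [-179.65   -0.18 -176.16] F [ 0.4  0.1 -0.6] w 44.5 fixture pos [-427.4  488.6  210.7]
remaining units dx dy dz [ -9.05 -24.55  -0.12] yaw units 0.09
```

drive_tool:
  moves:
    - {"claw": 1, "dx": -0.4, "dy": -1, "dz": 0, "yaw": 0.1}
    - {"claw": 1, "dx": -0.4, "dy": -1, "dz": 0, "yaw": 0}
    - {"claw": 1, "dx": -0.4, "dy": -1, "dz": 0, "yaw": 0}
    - {"claw": 1, "dx": -0.4, "dy": -1, "dz": 0, "yaw": 0}
    - {"claw": 1, "dx": -0.4, "dy": -1, "dz": 0, "yaw": 0}

```text
time_s: 1.35
ee_pos: [272.1, 340.2, 210.1]
ee_rot: [-179.5, -0.3, -177.5]
force: [0.5, -0.2, -0.3]
gripper_width: 0.3
```

drive_tool:
  moves:
    - {"claw": 1, "dx": -0.4, "dy": -1, "dz": 0, "yaw": 0}
    - {"claw": 1, "dx": -0.4, "dy": -1, "dz": 0, "yaw": 0}
    - {"claw": 1, "dx": -0.4, "dy": -1, "dz": 0, "yaw": 0}
    - {"claw": 1, "dx": -0.4, "dy": -1, "dz": 0, "yaw": 0}
    - {"claw": 1, "dx": -0.4, "dy": -1, "dz": 0, "yaw": 0}

```text
time_s: 1.98
ee_pos: [316.2, 236.1, 210.0]
ee_rot: [-179.5, -0.3, -178.1]
force: [-0.1, -0.9, 0.7]
gripper_width: 0.4
```

```bash
python3 go.py -240 0 213
```

```text
t 1.975 pos [316.2 236.1 210. ] rot [-179.46   -0.34 -178.12] F [-0.1 -0.9  0.7] w 0.4 fixture pos [-348.4  276.5  210. ]
remaining units dx dy dz [ -5.71 -13.71  -0.15] yaw units -0.14
```

drive_tool:
  moves:
    - {"claw": 1, "dx": -0.4, "dy": -1, "dz": 0, "yaw": -0.1}
    - {"claw": 1, "dx": -0.4, "dy": -1, "dz": 0, "yaw": 0}
    - {"claw": 1, "dx": -0.4, "dy": -1, "dz": 0, "yaw": 0}
    - {"claw": 1, "dx": -0.4, "dy": -1, "dz": 0, "yaw": 0}
    - {"claw": 1, "dx": -0.4, "dy": -1, "dz": 0, "yaw": 0}

```text
time_s: 2.6
ee_pos: [360.0, 132.5, 210.1]
ee_rot: [-179.4, -0.4, -177.8]
force: [0.6, 0.5, -0.2]
gripper_width: 0.5
```

drive_tool:
  moves:
    - {"claw": 1, "dx": -0.4, "dy": -1, "dz": 0, "yaw": 0}
    - {"claw": 1, "dx": -0.4, "dy": -1, "dz": 0, "yaw": 0}
    - {"claw": 1, "dx": -0.4, "dy": -1, "dz": 0, "yaw": 0}
    - {"claw": 1, "dx": -0.4, "dy": -1, "dz": 0, "yaw": 0}
    - {"claw": 1, "dx": -0.4, "dy": -1, "dz": 0, "yaw": 0}

```text
time_s: 3.22
ee_pos: [402.6, 29.0, 210.1]
ee_rot: [-179.5, -0.5, -178.4]
force: [0.5, -0.0, -0.3]
gripper_width: 0.8
```

```bash
python3 go.py -235 0 32;  python3 - <<'E'
from workcell import grab_frame
import cv2,numpy as np
for n in ("top","wrist"):
    f=grab_frame(n);cv2.imwrite(f"pics/{n}1.png",f["color"]);np.savez(f"{n}1.npz",**f)
E
```

```text
t 3.225 pos [402.6  29.  210.1] rot [-179.46   -0.49 -178.42] F [ 0.5 -0.  -0.3] w 0.8 fixture pos [-273.3   65.1  210.1]
remaining units dx dy dz [-2.  -3.2  8.9] yaw units -0.18
```

View pics/wrist1.png

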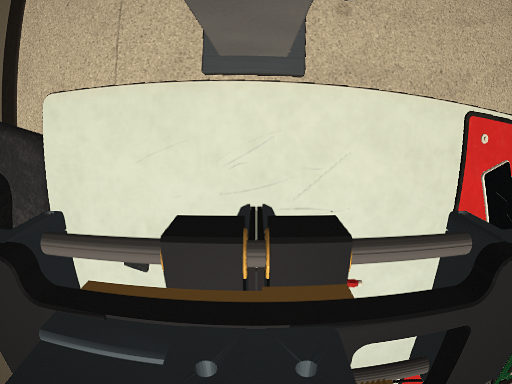

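View pics/top1.png

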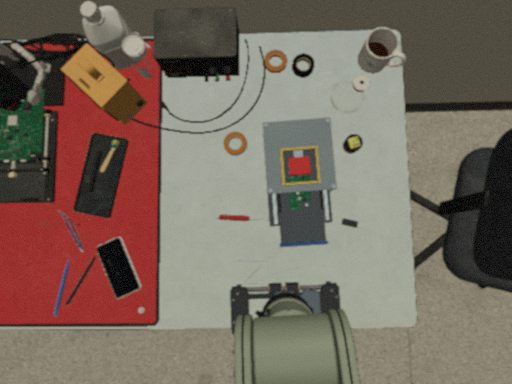

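drive_tool:
  moves:
    - {"claw": 1, "dx": -0.4, "dy": -0.8, "dz": 0.8, "yaw": -0.15}
    - {"claw": 1, "dx": -0.4, "dy": -0.8, "dz": 0.9, "yaw": 0}
    - {"claw": 1, "dx": -0.4, "dy": -0.8, "dz": 0.9, "yaw": 0}
    - {"claw": 1, "dx": -0.4, "dy": -0.8, "dz": 0.9, "yaw": 0}
    - {"claw": 1, "dx": 0, "dy": 0, "dz": 0.9, "yaw": 0}

```text
time_s: 3.95
ee_pos: [436.9, -34.2, 121.1]
ee_rot: [-179.6, -0.3, -177.6]
force: [-0.0, -0.8, -0.1]
gripper_width: 0.9
```

```bash
python3 go.py -235 0 32
```

```text
t 3.95 pos [436.9 -34.2 121.1] rot [-179.6    -0.32 -177.58] F [-0.  -0.8 -0.1] w 0.9 fixture pos [-2.424e+02  1.000e-01  1.211e+02]
remaining units dx dy dz [-0.37 -0.    4.46] yaw units -0.08
```

drive_tool:
  moves:
    - {"claw": 1, "dx": 0, "dy": 0, "dz": 0.9, "yaw": 0}
    - {"claw": 1, "dx": 0, "dy": 0, "dz": 0.9, "yaw": 0}
    - {"claw": 1, "dx": 0, "dy": 0, "dz": 0.9, "yaw": 0}
    - {"claw": 1, "dx": 0, "dy": 0, "dz": 0.9, "yaw": 0}
    - {"claw": 1, "dx": 0, "dy": 0, "dz": 0.5, "yaw": 0}

```text
time_s: 4.58
ee_pos: [433.9, -31.7, 36.0]
ee_rot: [-179.7, -0.5, -177.9]
force: [0.0, -0.4, 0.0]
gripper_width: 0.3
```

```bash
python3 go.py -202 0 32
```

```text
t 4.575 pos [433.9 -31.7  36. ] rot [-179.75   -0.46 -177.95] F [ 0.  -0.4  0. ] w 0.3 fixture pos [-245.3    2.7   36. ]
remaining units dx dy dz [-2.17 -0.1   0.2 ] yaw units -0.12
```

drive_tool:
  moves:
    - {"claw": 1, "dx": -0.6, "dy": -0.05, "dz": 0.2, "yaw": -0.1}
    - {"claw": 1, "dx": -0.6, "dy": 0, "dz": 0.1, "yaw": 0}
    - {"claw": 1, "dx": -0.5, "dy": 0, "dz": 0, "yaw": 0}
    - {"claw": 1, "dx": -0.5, "dy": 0, "dz": 0, "yaw": 0}
    - {"claw": 1, "dx": -0.5, "dy": 0, "dz": 0, "yaw": 0}

```text
time_s: 5.2
ee_pos: [490.3, -29.6, 30.0]
ee_rot: [-179.8, -0.6, -177.1]
force: [-2.8, -0.9, 1.9]
gripper_width: 0.4
```

```bash
python3 go.py -151 0 32
```

```text
t 5.2 pos [490.3 -29.6  30. ] rot [-179.77   -0.6  -177.06] F [-2.8 -0.9  1.9] w 0.4 fixture pos [-188.9    1.8   30. ]
remaining units dx dy dz [-1.89 -0.08 -0.1 ] yaw units -0.02
```

drive_tool:
  moves:
    - {"claw": 1, "dx": -0.5, "dy": 0, "dz": 0, "yaw": 0}
    - {"claw": 1, "dx": -0.5, "dy": 0, "dz": 0, "yaw": 0}
    - {"claw": 1, "dx": -0.5, "dy": 0, "dz": 0, "yaw": 0}

```text
time_s: 5.58
ee_pos: [521.3, -27.9, 29.8]
ee_rot: [-179.8, -0.7, -177.1]
force: [-3.3, 0.7, 2.3]
gripper_width: 0.7
```

```bash
python3 go.py -151 0 32
```

```text
t 5.575 pos [521.3 -27.9  29.8] rot [-179.79   -0.71 -177.07] F [-3.3  0.7  2.3] w 0.7 fixture pos [-157.8    1.8   29.8]
remaining units dx dy dz [-0.34 -0.09 -0.11] yaw units -0.02
```

drive_tool:
  moves:
    - {"claw": 1, "dx": -0.25, "dy": 0, "dz": 0, "yaw": 0}
    - {"claw": 1, "dx": -0.2, "dy": 0, "dz": 0, "yaw": 0}

```text
time_s: 5.82
ee_pos: [526.1, -27.5, 29.0]
ee_rot: [-179.8, -1.4, -177.0]
force: [-14.4, -1.5, 10.1]
gripper_width: 0.8
```

drive_tool:
  moves:
    - {"claw": 1, "dx": -0.2, "dy": 0, "dz": 0, "yaw": 0}

```text
time_s: 5.95
ee_pos: [525.9, -27.4, 28.5]
ee_rot: [-179.8, -2.0, -177.0]
force: [-11.0, -2.1, 8.5]
gripper_width: 0.3
```

drive_tool:
  moves:
    - {"claw": 1, "dx": -0.2, "dy": 0, "dz": 0, "yaw": 0}

```text
time_s: 6.08
ee_pos: [525.7, -27.4, 28.0]
ee_rot: [-179.8, -2.5, -177.0]
force: [-11.0, -1.4, 7.6]
gripper_width: 0.8
```

```bash
python3 go.py -151 0 32
```

```text
t 6.075 pos [525.7 -27.4  28. ] rot [-179.85   -2.5  -176.99] F [-11.   -1.4   7.6] w 0.8 fixture pos [-153.4    2.1   28. ]
remaining units dx dy dz [-0.12 -0.11 -0.2 ] yaw units -0.01
```

drive_tool:
  moves:
    - {"claw": 1, "dx": 0.6, "dy": 0, "dz": 0, "yaw": 0}
    - {"claw": 1, "dx": 0.6, "dy": 0, "dz": -0.2, "yaw": 0}
    - {"claw": 1, "dx": 0.6, "dy": 0, "dz": -0.8, "yaw": 0}
    - {"claw": 1, "dx": 0.5, "dy": 0, "dz": -1, "yaw": 0}
    - {"claw": 1, "dx": 0.5, "dy": 0, "dz": -1, "yaw": 0}

```text
time_s: 6.7
ee_pos: [472.1, -30.2, 93.5]
ee_rot: [-179.8, -2.1, -177.0]
force: [-0.3, 0.3, -0.4]
gripper_width: 0.6
```

drive_tool:
  moves:
    - {"claw": 1, "dx": 0.6, "dy": 0, "dz": -1, "yaw": 0}
    - {"claw": 1, "dx": 0.6, "dy": 0, "dz": -1, "yaw": 0}
    - {"claw": 1, "dx": 0.4, "dy": 0, "dz": -1, "yaw": 0}
    - {"claw": 1, "dx": 0, "dy": 0, "dz": -0.4, "yaw": 0}

```text
time_s: 7.2
ee_pos: [442.0, -31.7, 170.7]
ee_rot: [-179.7, -1.4, -177.0]
force: [-0.3, 0.7, 0.3]
gripper_width: 0.4
```

```bash
python3 go.py 0 0 135;  python3 - <<'E'
from h import *
from workcell import grab_frame
for n,(x0,x1,y0,y1) in dict(top=(215,375,105,255),scene=(195,400,150,305)).items():
    f=grab_frame(n);np.savez(f"{n}2.npz",**f)
    c=cv2.resize(f["color"][y0:y1,x0:x1],None,fx=3.8,fy=3.8,interpolation=cv2.INTER_CUBIC);cv2.imwrite(f"pics/{n}2c.png",c)
E
```

```text
t 7.2 pos [442.  -31.7 170.7] rot [-179.73   -1.38 -177.03] F [-0.3  0.7  0.3] w 0.4 fixture pos [-237.2    2.3  170.7]
remaining units dx dy dz [-11.86  -0.09   1.79] yaw units -0.01
```

View pics/top2c.png

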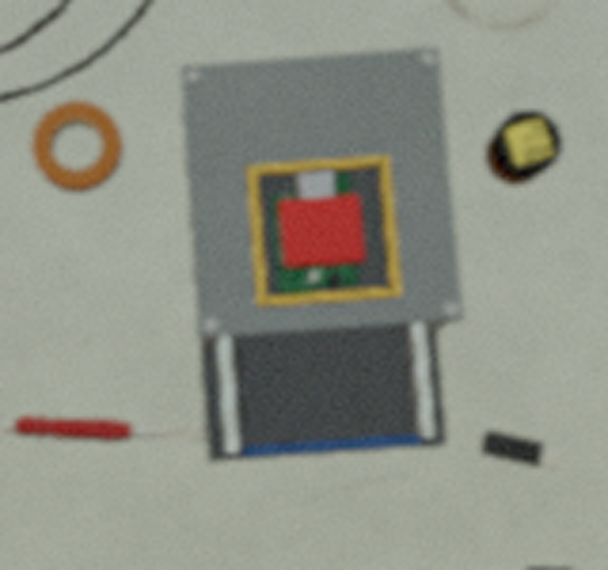

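View pics/scene2c.png

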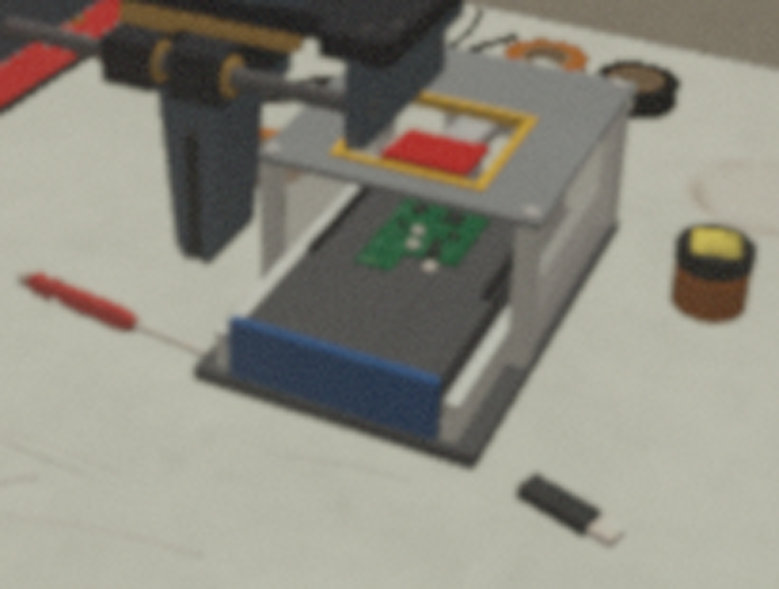

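```bash
python3 - <<'E'
from h import *
from scipy.optimize import least_squares
t=np.load("top2.npz");s=np.load("scene2.npz");q=np.load("fit.npy")
cv=lambda pts,x0,y0:(np.array(pts,float)+.5)/3.8-.5+[x0,y0]
ft=cv([(244,457),(420,444)],215,105);fs=cv([(232,318),(438,380),(436,437),(230,370)],195,150)
def res(p):
    X=-195+p[0];F=[(X,58,48),(X,-58,48),(X,-58,12),(X,58,12)]
    return np.concatenate([(proj(t,T(q[:3],F[:2]))-ft).ravel(),(proj(s,T(q[:3],F))-fs).ravel()])
o=least_squares(res,[55]);print(o.x,q[3],o.x-q[3],res(o.x).round(1))
E
```

```text
[63.1990193] 11.589145203619717 [51.60987409] [-0.3 -1.4  0.9 -1.1 -1.2 -0.1 -0.2  0.4 -0.4  0.6 -0.2  0.9]
```

drive_tool:
  moves:
    - {"claw": 1, "dx": -1, "dy": -0.05, "dz": 0, "yaw": 0}
    - {"claw": 1, "dx": -1, "dy": -0.05, "dz": 0, "yaw": 0}
    - {"claw": 1, "dx": -1, "dy": 0, "dz": 0, "yaw": 0}
    - {"claw": 1, "dx": -1, "dy": 0, "dz": 0, "yaw": 0}
    - {"claw": 1, "dx": -1, "dy": 0, "dz": 0, "yaw": 0}

```text
time_s: 7.92
ee_pos: [543.7, -28.2, 163.7]
ee_rot: [-179.8, -1.7, -177.0]
force: [-0.4, -0.7, 0.3]
gripper_width: 0.7
```

drive_tool:
  moves:
    - {"claw": 1, "dx": -1, "dy": 0, "dz": 0, "yaw": 0}
    - {"claw": 1, "dx": -1, "dy": 0, "dz": 0, "yaw": 0}
    - {"claw": 1, "dx": -1, "dy": 0, "dz": 0, "yaw": 0}
    - {"claw": 1, "dx": -1, "dy": 0, "dz": 0, "yaw": 0}
    - {"claw": 1, "dx": -1, "dy": 0, "dz": 0, "yaw": 0}

```text
time_s: 8.55
ee_pos: [646.2, -22.5, 153.6]
ee_rot: [-179.8, -2.2, -177.0]
force: [0.3, -0.8, -0.0]
gripper_width: 0.6
```

```bash
python3 go.py 0 0 120
```

```text
t 8.55 pos [646.2 -22.5 153.6] rot [-179.85   -2.18 -177.01] F [ 0.3 -0.8 -0. ] w 0.6 fixture pos [-32.8   0.5 153.6]
remaining units dx dy dz [-1.64 -0.02  1.68] yaw units -0.01
```

drive_tool:
  moves:
    - {"claw": 1, "dx": -0.8, "dy": 0, "dz": 0, "yaw": 0}
    - {"claw": 1, "dx": -0.8, "dy": 0, "dz": 0, "yaw": 0}
    - {"claw": 1, "dx": 0, "dy": 0, "dz": 0.3, "yaw": 0}
    - {"claw": 1, "dx": 0, "dy": 0, "dz": 0.3, "yaw": 0}

```text
time_s: 9.05
ee_pos: [678.6, -20.5, 134.1]
ee_rot: [-179.9, -2.6, -177.0]
force: [0.3, 0.1, -0.1]
gripper_width: 0.9
```

```bash
python3 go.py -1 0 100;python3 - <<'E'
from h import *
from workcell import grab_frame
f=grab_frame("wrist");cv2.imwrite("pics/wrist3.png",f["color"])
f=grab_frame("scene");x0,x1,y0,y1=195,400,100,255
cv2.imwrite("pics/scene3c.png",cv2.resize(f["color"][y0:y1,x0:x1],None,fx=3.8,fy=3.8,interpolation=cv2.INTER_CUBIC))
E
```

```text
t 9.05 pos [678.6 -20.5 134.1] rot [-179.89   -2.55 -176.99] F [ 0.3  0.1 -0.1] w 0.9 fixture pos [ -0.4   0.8 134.1]
remaining units dx dy dz [ 0.03 -0.04  1.71] yaw units -0.01
```

View pics/scene3c.png

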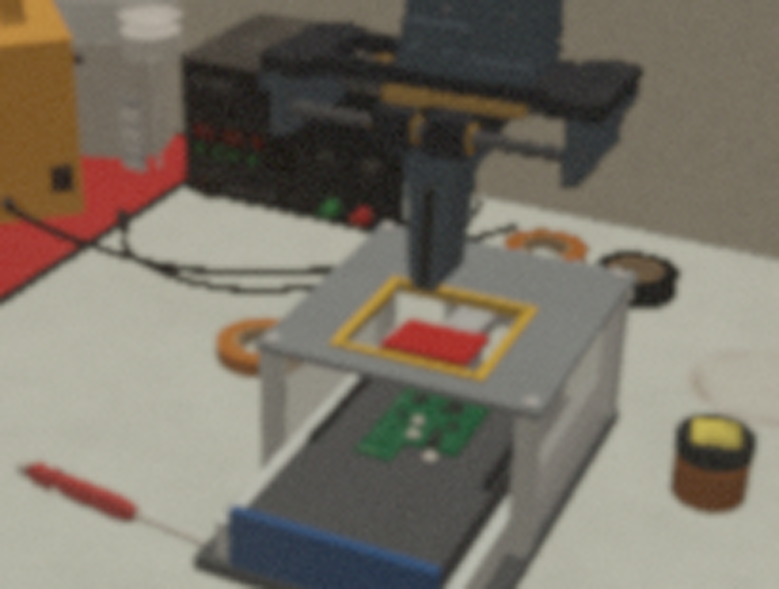

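View pics/wrist3.png

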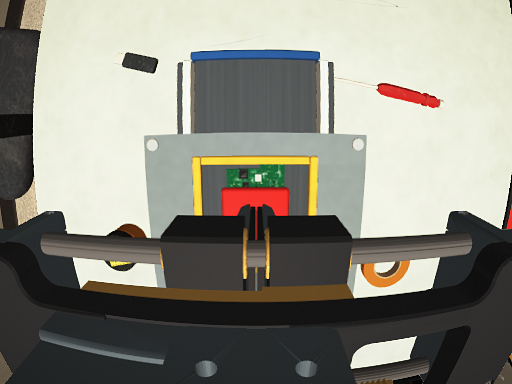

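drive_tool:
  moves:
    - {"claw": 1, "dx": 0, "dy": 0, "dz": 0.5, "yaw": 0}
    - {"claw": 1, "dx": 0, "dy": 0, "dz": 0.5, "yaw": 0}
    - {"claw": 1, "dx": 0, "dy": 0, "dz": 0.5, "yaw": 0}

```text
time_s: 9.52
ee_pos: [676.2, -20.7, 103.2]
ee_rot: [-179.9, -2.5, -177.0]
force: [-0.5, 0.6, 0.3]
gripper_width: 0.4
```

```bash
python3 go.py -1 0 75
```

```text
t 9.525 pos [676.2 -20.7 103.2] rot [-179.89   -2.53 -177.  ] F [-0.5  0.6  0.3] w 0.4 fixture pos [ -2.8   0.7 103.2]
remaining units dx dy dz [-0.09 -0.03  1.41] yaw units -0.01
```

drive_tool:
  moves:
    - {"claw": 1, "dx": -0.1, "dy": 0, "dz": 0.4, "yaw": 0}
    - {"claw": 1, "dx": -0.05, "dy": 0, "dz": 0.4, "yaw": 0}

```text
time_s: 9.78
ee_pos: [677.6, -20.7, 86.1]
ee_rot: [-179.9, -2.7, -177.0]
force: [-2.7, 0.0, 4.7]
gripper_width: 0.4
```

drive_tool:
  moves:
    - {"claw": 1, "dx": -0.05, "dy": 0, "dz": 0.4, "yaw": 0}
    - {"claw": 1, "dx": -0.05, "dy": 0, "dz": 0.3, "yaw": 0}

```text
time_s: 10.02
ee_pos: [677.0, -20.8, 74.5]
ee_rot: [-179.9, -2.9, -177.0]
force: [-10.2, 0.6, 31.5]
gripper_width: 0.6
```

```bash
python3 go.py -1 0 73
```

```text
t 10.025 pos [677.  -20.8  74.5] rot [-179.89   -2.88 -177.  ] F [-10.2   0.6  31.5] w 0.6 fixture pos [-1.9  0.6 74.5]
remaining units dx dy dz [-0.05 -0.03  0.07] yaw units -0.01
```

drive_tool:
  moves:
    - {"claw": 1, "dx": 0, "dy": 0, "dz": 0.1, "yaw": 0}

```text
time_s: 10.15
ee_pos: [676.9, -20.7, 75.4]
ee_rot: [-179.9, -2.8, -177.0]
force: [-5.1, 0.1, 11.8]
gripper_width: 0.7
```

drive_tool:
  moves:
    - {"claw": 1, "dx": 0, "dy": 0, "dz": 0.1, "yaw": 0}

```text
time_s: 10.28
ee_pos: [676.9, -20.8, 75.6]
ee_rot: [-179.9, -2.7, -177.0]
force: [-3.1, 1.1, 9.7]
gripper_width: 0.5
```

```bash
python3 go.py -1 0 73;python3 - <<'E'
from h import *
from workcell import grab_frame
f=grab_frame("wrist");cv2.imwrite("pics/wrist4.png",f["color"])
f=grab_frame("scene");x0,x1,y0,y1=195,400,100,255
cv2.imwrite("pics/scene4c.png",cv2.resize(f["color"][y0:y1,x0:x1],None,fx=3.8,fy=3.8,interpolation=cv2.INTER_CUBIC))
E
python3 go.py -1 0 73
```

```text
t 10.275 pos [676.9 -20.8  75.6] rot [-179.88   -2.73 -176.99] F [-3.1  1.1  9.7] w 0.5 fixture pos [-2.   0.6 75.6]
remaining units dx dy dz [-0.05 -0.03  0.13] yaw units -0.01
t 10.375 pos [676.9 -20.8  75.4] rot [-179.88   -2.74 -177.  ] F [-4.   0.4 10.7] w 0.6 fixture pos [-2.1  0.6 75.4]
remaining units dx dy dz [-0.05 -0.03  0.12] yaw units -0.01
```

drive_tool:
  moves:
    - {"claw": 1, "dx": 0, "dy": 0, "dz": 0.18, "yaw": 0}
    - {"claw": 1, "dx": 0, "dy": 0, "dz": 0.18, "yaw": 0}

```text
time_s: 10.62
ee_pos: [677.0, -20.7, 75.0]
ee_rot: [-179.9, -2.5, -177.0]
force: [-6.1, 0.9, 17.9]
gripper_width: 1.1
```

View pics/scene4c.png

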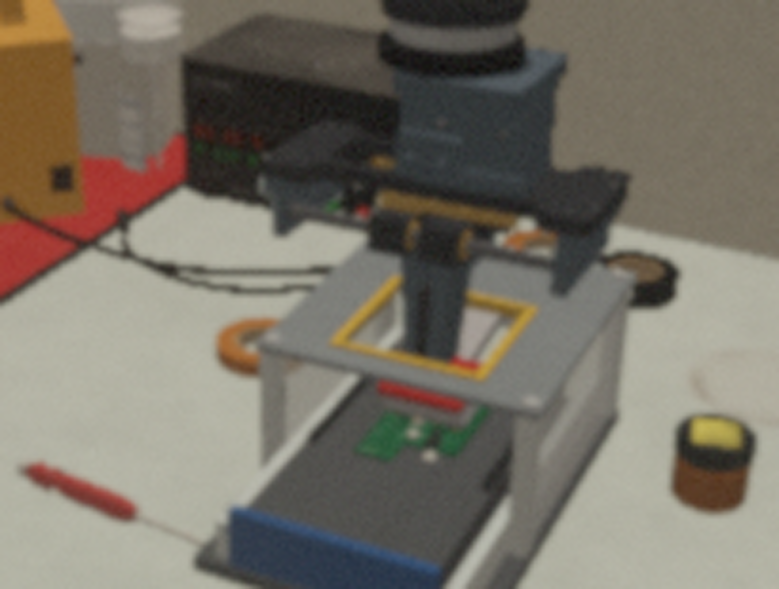

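View pics/wrist4.png

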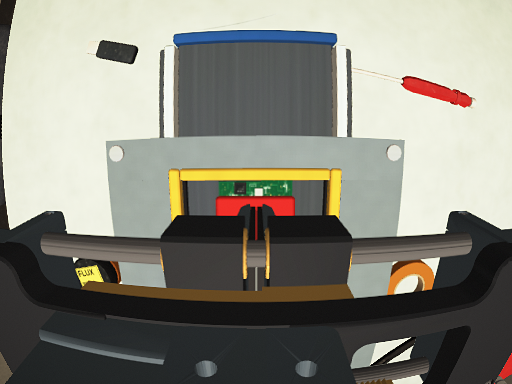

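```bash
python3 go.py -1 0 73
```

```text
t 10.625 pos [677.  -20.7  75. ] rot [-179.85   -2.53 -176.99] F [-6.1  0.9 17.9] w 1.1 fixture pos [-2.   0.6 75. ]
remaining units dx dy dz [-0.05 -0.03  0.1 ] yaw units -0.01
```

```bash
python3 - <<'E'
from workcell import job,telemetry
print(job.job_done());s=telemetry.state();print(s["time_s"],s["force"],s["ee_pos"])
E
```

```text
the job is handed in; nothing more can be done
None
the job is handed in; nothing more can be done
```

I pushed the tray home with the closed fingertips, then reached through the middle of the window and pressed the red pad down to its stop. I handed the job in at about 10.6 s with the fingers still holding it down.

- **Tray:** The fingers stopped dead against about 11 N, where the tray had been sliding at about 3 N. The pictures put the tray at 63 mm of travel against a nominal 60 mm, which is within my fit error of a few millimetres.
- **Lever:** The push on the pad was a steady 18 N upward at hand-in. It had peaked at 31 N and settled to about 10 N before I pressed again. Force rose by about 20 N per mm, so it was on a hard stop and not just against the spring.
- **Height mismatch:** The fingertip read 75 mm above the bench, where about 73 mm was expected for the pad fully down. I put this down to the 2.5° tool tilt that built up during the pushes and to calibration. If the 2 mm were real, the lever would be at about 0.218 rad, still above the 0.21 limit.
- **Guard and loose things:** The last pictures show the fingers centred in the window, clear of the rim, with the gripper body above the guard. I saw no sign that any of the loose things had moved, but I did not measure them again.

The hand-in gave no verdict, and I could not read the state after it.

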